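# Line up the desk things by height

## Task

Tidy the desk: line up the red glue stick, the amber jar, the orange clay pot and the black memory stick on the wooden board, one centred on each felt disc, in order of height: the tallest on the green disc at one end, then ever lower along the row to the lowest on the black disc at the other end. Leave the glue stick, jar and pot standing upright and the memory stick lying flat, and do not shift the white note pad or the tape dispenser.

Things in the scene. Friction and masses are not known exactly. Their poses are not given: they have to be found in the camera images.
- glue_stick: On the mat (4 mm thick): red glue stick with a white foot, a closed upright cylinder 29 mm in diameter and 91 mm high (the tallest of the four). Loose, about 0.04 kg. Origin: centre of its underside; z up along its axis.
- amber_jar: On the mat (4 mm thick): small closed dark amber glass jar with a flat brass lid and a pale paper band, upright, round, 44 mm in diameter and 64 mm high (second tallest). Loose, about 0.11 kg. Origin: centre of its underside; z up along its axis.
- clay_pot: On the mat (4 mm thick): empty orange clay pot, upright, round, tapering from 50 mm across at its rim to 40 mm at its foot, 42 mm high (third tallest). Loose, about 0.07 kg. Origin: centre of its underside; z up along its axis.
- usb_stick: On the mat (4 mm thick): black memory stick lying flat, 17 mm wide (x), 49 mm long (y), 8 mm high (z; the lowest). Loose, about 0.015 kg. Its long side lies within about 30 degrees of left to right at the start. Origin: centre of its underside.
- green_disc: Green felt disc, 64 mm across, fixed, one of four in a straight row, 95 mm apart, on a fixed brown board (385 x 80 x 12 mm) lying roughly left to right on a grey desk mat. Origin: centre of its upper face, 14 mm above the mat and 18 mm above the desk (z = 0). y along the row, z up. Always at one end of the row, left or right: the end where the tallest thing goes.
- blue_disc: Blue felt disc, 64 mm across, fixed, one of four in a straight row, 95 mm apart, on a fixed brown board (385 x 80 x 12 mm) lying roughly left to right on a grey desk mat. Origin: centre of its upper face, 14 mm above the mat and 18 mm above the desk (z = 0). y along the row, z up. A middle place, next to either the green or the black one.
- pink_disc: Pink felt disc, 64 mm across, fixed, one of four in a straight row, 95 mm apart, on a fixed brown board (385 x 80 x 12 mm) lying roughly left to right on a grey desk mat. Origin: centre of its upper face, 14 mm above the mat and 18 mm above the desk (z = 0). y along the row, z up. A middle place, next to either the green or the black one.
- black_disc: Black felt disc, 64 mm across, fixed, one of four in a straight row, 95 mm apart, on a fixed brown board (385 x 80 x 12 mm) lying roughly left to right on a grey desk mat. Origin: centre of its upper face, 14 mm above the mat and 18 mm above the desk (z = 0). y along the row, z up. Always at the end of the row away from the green one.
- note_pad: Bystander: white square note pad, 77 x 77 x 23 mm, lying among the four things in front of the board, loose. Origin: centre of its underside.
- tape_dispenser: Bystander: blue tape dispenser with a pale roll, 154 mm long (x), 48 mm wide (y), 75 mm high, standing off to the left or right side, loose. Origin: centre of its underside.

How it is judged:
By the outcome, as a careful person would: the job done as asked, in the order asked, and still so for the second after the job is handed in, with the robot touching nothing.
It also fails if it takes over 102 s, if anything falls off the work surface, if the arm or the gripper's body presses on something with over 40 N, if the wrist force passes 120 N, or if a joint passes its speed limit or range.

## Robot

A 6-joint arm with a two-finger parallel gripper is mounted at the origin on a cart in front of the work surface, level with it; the furniture and walls round the work are solid. World frame = base frame: x ahead of the robot, y to its left, z up, the work surface at z = 0. Lengths are in mm, angles in rad, forces in N, time in s.
With the tool pointing down it reaches from about 275 to 750 mm from the base axis. Payload 10.2 kg.
Tool frame: the origin (TCP) lies midway between the tips of the shut fingers; the grasp point (between the pads) lies 19 mm behind it; z points along the fingers, y is the line along which they close (so a half turn about z gives the same grasp; the last joint's range is limited). The gripper opens to 85 mm and grips with 20 to 120 N. Pads are 22 mm wide; open, the fingers measure 114 mm over their backs; the gripper's body (76 mm by 85 mm) begins 54 mm behind the grasp point. The pads swing forward as they close: fully open they stand 13 mm farther back than shut.
Start: joints at [1.067, 0.313, 1.498, -0, 1.331, -0.223], TCP at [145.503, 504.44, 231.294] pointing down, gripper open.
Joint ranges: [-2.94, 2.94], [-0.97, 2.17], [0.19, 2.56], [-1.23, 4.37], [0.02, 3.11], [-2.88, 2.88]. Speed limits (rad/s): [2.39, 2.39, 3.01, 3.14, 3.14, 3.14].

## Interface

Orientations are given as a unit quaternion [w, x, y, z].
In Python, from rig import sense, capture, finish_job, find_in, place_of gives the robot as it stands. The module is installed in compiled form; this text tells all that it offers.
- The arm moves only by the shell command python3 -m jog 'ROWS' [FORCE]. ROWS is JSON, a list of rows, each an object of numbers: "tx", "ty", "tz": the shift along the tool's x, y, z in mm; "ax", "ay", "az": the turn, a rotation vector about the tool's x, y, z in rad; "jaw": the closure, from -1 (fully open) to 1 (shut), so that 0 is half open. In form: [{"tx": .., "ty": .., "tz": .., "ax": .., "ay": .., "az": .., "jaw": ..}, ...]. A call has 1 to 5 rows; each row shifts and turns the commanded pose from where the row before left it, along the tool's axes as they then stand; what a row does not reach is not made up. A row lasts 1/8 s, in which the tool goes at most 62.5 mm and 10.7 degrees, less where a joint would pass 70% of its speed; a pose out of reach is approached as far as the arm can. A call with a gripper value outside its range is refused whole. The fingers move at their own pace and stop on an object; FORCE is the grip in N (left out, the last holds). Time passes only in rows, so rows that do not move let the fingers close. It gives the time, the measured TCP pose, the force, the opening and the grip force at its end, in the units of the state.
- sense(): the state, without advancing time (a new reading comes with each control period).
- capture(name): name is "scene" or "side" or "wrist"; returns a dict with "color" (480x640x3 uint8, red, green, blue), "depth" (480x640 float32, mm along the optical axis (not along the pixel's ray), 0 where there is no reading), "fx", "fy", "cx", "cy" (pixels), "camera_from_world" (4x4, takes a point from world to camera coordinates); the wrist camera has in their place "mount" (4x4, takes a point from camera to tool coordinates, whose origin is the TCP and whose axes are the flange's). Camera axes: x right, y up, looking along -z (the intrinsics and any distortion apply to the point x, -y, -z); pixel columns grow to the right and rows downward; lengths in mm; the calibration is good to about 2 mm. A picture is of the moment at which its call begins: read the wrist's pose just before it.
- finish_job(): hands the job in; it is judged then, once.
Trained networks look in the newest picture that a camera, given by its name, has taken for a name from the list of things; names that differ only in an ending like _2 or _b are one class to them, and where a whole thing is asked for, a point or a joint stands for the part that bears it (a point fixed in the world has none). Each returns a list of dicts, best first, with "conf" (0 to 1); they miss things now and then, are a little off and sometimes report something else, mostly with a low value. They report only what shows in the picture. A call takes as long as a camera call.
- find_in(query, camera): "centre" ([column, row] in pixels, amid what is visible of it).
- place_of(query, camera): "centre" ([column, row] in pixels: a listed point, or the origin of a listed thing).
The state is a dict: "time_s": time; "joints": joint angles; "dq": joint speeds; "tau": joint torques, N m; "eef_pos": TCP position; "ee_rot": TCP orientation; "force": force on the tool from outside, world axes, zero at the start; "wrist_torque": the same for the moment, N m; "grip_width": opening from 0.0 (shut) to 1.0 (fully open); "grip_force": force on a finger pad.
Only numpy, scipy, OpenCV 4.12 (cv2) and the standard library are available. Lean on these libraries where they do the work, as an engineer would, in place of code of your own. Each camera call takes 0.05 s, during which the arm holds its last target. There are 200 camera calls.

## Working session

There is one attempt and no reset: what is moved stays moved. The work goes in short steps, Python scripts to look and compute and a shell command to move; the robot and the scene stay as the last step left them, time stands still between calls to the robot, and variables do not carry over. Pictures are saved under pics/ and viewed, at most 16 in all, crops included, and the job is handed in when it is done.

```bash
mkdir -p pics
cat > h.py <<'E'
import numpy as np,cv2
from rig import sense,capture,find_in,place_of
from scipy.spatial.transform import Rotation as R
NAMES=["glue_stick","amber_jar","clay_pot","usb_stick","green_disc","blue_disc","pink_disc","black_disc","note_pad","tape_dispenser"]
def pose():
    s=sense();q=s["ee_rot"];T=np.eye(4);T[:3,:3]=R.from_quat([q[1],q[2],q[3],q[0]]).as_matrix();T[:3,3]=s["eef_pos"];return T
def cap(name):
    T=pose();c=capture(name)
    c["W"]=T@np.array(c["mount"]) if name=="wrist" else np.linalg.inv(np.array(c["camera_from_world"]))
    return c
def ray(c,u,v):
    d=np.array([(u-c["cx"])/c["fx"],-(v-c["cy"])/c["fy"],-1.]);return c["W"][:3,3],c["W"][:3,:3]@d
def onplane(c,u,v,z):
    o,d=ray(c,u,v);return o+d*(z-o[2])/d[2]
def cloud(c):
    v,u=np.mgrid[:480,:640];D=c["depth"]
    p=np.stack([(u-c["cx"])/c["fx"]*D,-(v-c["cy"])/c["fy"]*D,-D],-1)
    P=p@c["W"][:3,:3].T+c["W"][:3,3];P[D==0]=np.nan;return P
def save(c,f): cv2.imwrite("pics/"+f,c["color"][:,:,::-1])
E
python3 - <<'E'
from h import *
np.set_printoptions(precision=1,suppress=True)
s=sense();print(s["time_s"],s["eef_pos"],s["ee_rot"],s["grip_width"]);print(pose()[:3,:3])
for cam in("scene","side"):
    c=cap(cam);save(c,cam+"0.png");P=cloud(c)
    print(cam,c["W"][:3,3],[k for k in c])
    for n in NAMES:
        r=place_of(n,cam)
        z=18 if "disc" in n else 4 
        for h in r[:2]:
            u,v=h["centre"];print(n,round(h["conf"],2),np.round(h["centre"]),onplane(c,u,v,z),P[int(np.clip(v,0,479)),int(np.clip(u,0,639))])
E
```

```text
0.0 [145.4 504.2 230.7] [-0.   0.1  1.  -0. ] 0.998446803833487
[[-1.   0.3 -0. ]
 [ 0.3  1.  -0. ]
 [ 0.  -0.  -1. ]]
scene [-205.6 -396.4  710.4] ['color', 'depth', 'fx', 'fy', 'cx', 'cy', 'camera_from_world', 'W']
glue_stick 0.72 [200. 244.] [441.3 232.1   4. ] [428.5 221.9  18.4]
amber_jar 0.63 [290. 271.] [461.9  -1.2   4. ] [438.  -14.9  31.4]
amber_jar 0.37 [287. 214.] [644.3 111.2   4. ] [630.  103.5  17.2]
clay_pot 0.75 [332. 288.] [ 455.  -105.8    4. ] [ 433.  -114.3   28.3]
usb_stick 0.56 [396. 316.] [ 445.8 -254.     4. ] [ 440.3 -254.2    9.7]
green_disc 0.88 [287. 214.] [630.7 103.3  18. ] [636.8 107.5  14.7]
green_disc 0.2 [396. 316.] [ 433.4 -255.    18. ] [ 439.8 -252.    12. ]
blue_disc 0.81 [321. 225.] [629.4   6.4  18. ] [632.    8.6  17.9]
pink_disc 0.69 [354. 237.] [622.2 -83.6  18. ] [627.5 -79.2  13.3]
pink_disc 0.68 [390. 251.] [ 614.1 -177.4   18. ] [ 618.3 -175.7   14.8]
black_disc 0.83 [390. 252.] [ 609.6 -178.    18. ] [ 613.  -175.2   15.5]
note_pad 0.45 [287. 212.] [654.6 117.4   4. ] [646.1 112.9  13.3]
tape_dispenser 0.71 [164. 200.] [545.6 432.9   4. ] [533.9 420.3  15.2]
side [ 356.2  660.7 1368.9] ['color', 'depth', 'fx', 'fy', 'cx', 'cy', 'camera_from_world', 'W']
amber_jar 0.89 [347. 252.] [468.7   1.1   4. ] [467.4  14.2  33.4]
clay_pot 0.89 [361. 218.] [ 462.9 -105.5    4. ] [462.1 -83.6  44. ]
usb_stick 0.58 [377. 177.] [ 456.2 -242.9    4. ] [ 458.5 -242.8    4. ]
green_disc 0.85 [265. 268.] [649.3 113.2  18. ] [651.1 111.6  16.4]
blue_disc 0.8 [285. 237.] [632.2  15.4  18. ] [635.   13.3  13.6]
pink_disc 0.69 [301. 207.] [621.5 -83.2  18. ] [624.  -84.   18.6]
black_disc 0.84 [314. 178.] [ 614.4 -177.5   18. ] [ 615.9 -179.6   16.7]
note_pad 0.62 [336. 299.] [458.6 130.4   4. ] [458.8 136.5  23.3]
tape_dispenser 0.59 [262. 408.] [542.6 433.9   4. ] [541.6 434.3  15.2]
```

View pics/scene0.png

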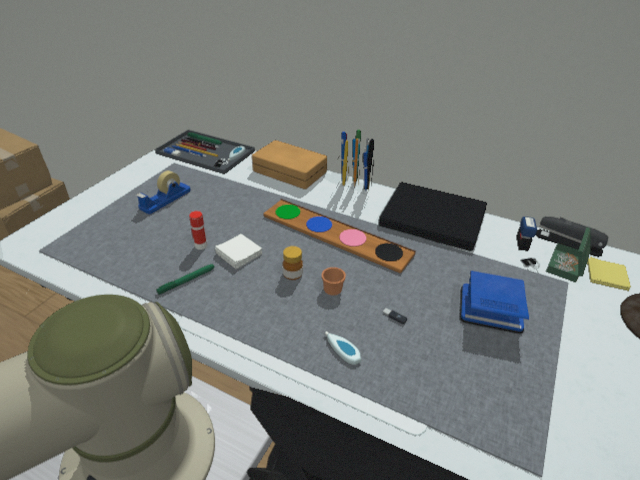

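View pics/side0.png

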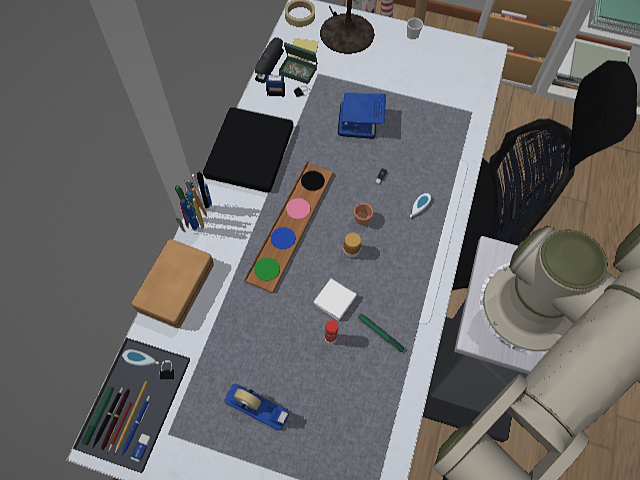

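The scene view shows the glue stick with its foot at (200,244), the pad at (238,250), the jar at (292,265), the pot at (333,283) and the stick at (396,316). The discs run left to right: green (288,212), blue (319,224), pink (353,238), black (389,252). The networks agree with the picture. The side view shows the same order, with the glue stick at (331,330). I'll move over the glue stick first.

```bash
python3 -m jog '[{"az":-0.14,"jaw":-1},{"az":-0.14}]'; python3 -m jog '[{"tx":-50,"ty":-40},{"tx":-50,"ty":-40},{"tx":-50,"ty":-40},{"tx":-50,"ty":-40}]'
python3 - <<'E'
from h import *
np.set_printoptions(precision=3,suppress=True)
print(pose());c=cap("wrist");print(np.array(c["mount"]),c["fx"],c["cx"],c["cy"]);save(c,"w1.png")
for n in NAMES:
    for h in place_of(n,"wrist")[:2]: print(n,round(h["conf"],2),h["centre"],onplane(c,*h["centre"],18 if "disc" in n else 4))
E
```

```text
[[ -0.961   0.277   0.    145.527]
 [  0.277   0.961  -0.    504.425]
 [ -0.     -0.     -1.    231.296]
 [  0.      0.      0.      1.   ]]
[[   0.       0.957    0.291   74.123]
 [   1.      -0.       0.       0.775]
 [   0.       0.291   -0.957 -143.387]
 [   0.       0.       0.       1.   ]] 382.48479976001045 322.6609183766717 231.58182429309497schema error: expected keys tx, ty, tz, ax, ay, az, jaw
schema error: expected keys tx, ty, tz, ax, ay, az, jaw
```

```bash
python3 -m jog '[{"tx":0,"ty":0,"tz":0,"ax":0,"ay":0,"az":-0.1404,"jaw":-1},{"tx":0,"ty":0,"tz":0,"ax":0,"ay":0,"az":-0.1404,"jaw":-1}]'; python3 -m jog '[{"tx":-45,"ty":-30,"tz":0,"ax":0,"ay":0,"az":0,"jaw":-1},{"tx":-45,"ty":-30,"tz":0,"ax":0,"ay":0,"az":0,"jaw":-1},{"tx":-45,"ty":-30,"tz":0,"ax":0,"ay":0,"az":0,"jaw":-1},{"tx":-45,"ty":-30,"tz":0,"ax":0,"ay":0,"az":0,"jaw":-1},{"tx":-45,"ty":-30,"tz":0,"ax":0,"ay":0,"az":0,"jaw":-1}]'
python3 -m jog '[{"tx":-45,"ty":-40,"tz":0,"ax":0,"ay":0,"az":0,"jaw":-1},{"tx":-25,"ty":-40,"tz":0,"ax":0,"ay":0,"az":0,"jaw":-1},{"tx":0,"ty":-30,"tz":0,"ax":0,"ay":0,"az":0,"jaw":-1},{"tx":0,"ty":0,"tz":0,"ax":0,"ay":0,"az":0,"jaw":-1}]'
python3 - <<'E'
from h import *
np.set_printoptions(precision=3,suppress=True)
print(pose());c=cap("wrist");save(c,"w1.png")
for n in NAMES:
    for h in place_of(n,"wrist")[:2]: print(n,round(h["conf"],2),h["centre"],onplane(c,*h["centre"],18 if "disc" in n else 4))
E
```

```text
time_s: 1.9
eef_pos: [145.5, 504.5, 231.3]
ee_rot: [0.0, -0.002, 1.0, 0.0]
force: [0.7, 0.5, 0.1]
grip_width: 0.998
grip_force: 0.0
time_s: 2.52
eef_pos: [371.8, 353.3, 231.4]
ee_rot: [0.0, 0.0, 1.0, 0.0]
force: [0.3, 0.8, 0.1]
grip_width: 1.001
grip_force: 0.0
time_s: 3.02
eef_pos: [440.8, 243.1, 231.4]
ee_rot: [-0.0, 0.001, 1.0, -0.0]
force: [-0.3, -0.2, -0.3]
grip_width: 1.002
grip_force: 0.0
[[ -1.      0.003  -0.    440.84 ]
 [  0.003   1.     -0.    243.103]
 [  0.     -0.     -1.    231.373]
 [  0.      0.      0.      1.   ]]
glue_stick 0.76 [310.5, 195.0] [442.02  231.753   4.   ]
amber_jar 0.95 [70.7, 213.8] [460.561  -8.096   4.   ]
green_disc 0.81 [201.0, 380.6] [647.422 108.684  18.   ]
blue_disc 0.71 [116.1, 373.8] [638.365  16.17   18.   ]
pink_disc 0.76 [27.9, 365.2] [627.11  -78.323  18.   ]
pink_disc 0.29 [306.8, 196.3] [440.428 228.692  18.   ]
note_pad 0.72 [216.7, 211.3] [458.318 138.024   4.   ]
tape_dispenser 0.72 [502.7, 289.9] [544.87  434.743   4.   ]
```

View pics/w1.png

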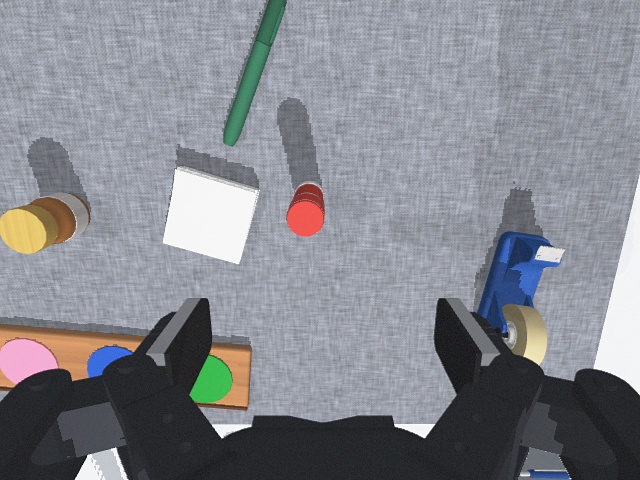

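The wrist view shows the glue stick's cap at (306,218) and foot near (311,188). The pad's right corner is at (258,190), so a half-open jaw clears it. I'll get axis positions from the depth cloud.

```bash
cat >> h.py <<'E'
def top(c,xy,zlo,zhi,r=40):
    P=cloud(c);m=(np.hypot(P[...,0]-xy[0],P[...,1]-xy[1])<r)&(P[...,2]>zlo)&(P[...,2]<zhi)
    m=cv2.morphologyEx(m.astype(np.uint8),cv2.MORPH_OPEN,np.ones((3,3),np.uint8))>0
    if m.sum()<20: return None
    q=P[m];xy2=q[:,:2].astype(np.float32);(cx,cy),rad=cv2.minEnclosingCircle(xy2)
    return dict(n=int(m.sum()),med=np.round(np.median(q,0),1),mean=np.round(q.mean(0),1),circ=np.round([cx,cy,rad],1))
def disc(c,xy,lo,hi,z=18):
    hsv=cv2.cvtColor(c["color"],cv2.COLOR_RGB2HSV);m=cv2.inRange(hsv,np.array(lo),np.array(hi))
    n,l,s,ce=cv2.connectedComponentsWithStats(m);b=[]
    for i in range(1,n):
        if s[i,4]>150:
            p=onplane(c,*ce[i],z)
            if np.hypot(*(p[:2]-xy))<50:
                vv,uu=np.where(l==i);q=np.array([onplane(c,u,v,z)[:2] for u,v in zip(uu,vv)],np.float32)
                (x,y),r=cv2.minEnclosingCircle(q);b.append((int(s[i,4]),p[:2].round(1),np.round([x,y,r],1)))
    return b
E
python3 - <<'E'
from h import *
for cam in("wrist","scene","side"):
    c=cap(cam);print(cam,top(c,(442,232),85,105),top(c,(462,-3),60,80),top(c,(461,-106),38,56))
    print(disc(c,(645,109),(50,120,60),(75,255,255)),disc(c,(635,14),(105,120,60),(125,255,255)),disc(c,(624,-80),(155,60,120),(178,255,255)),disc(c,(614,-177),(0,0,0),(180,90,45)))
E
```

```text
wrist {'n': 1176, 'med': array([439.8, 230.5,  95.6]), 'mean': array([439.9, 230.4,  95.2]), 'circ': array([441.3, 230.3,  14.7])} {'n': 1913, 'med': array([458.1,  -4.4,  68.6]), 'mean': array([457.9,  -4.7,  68. ]), 'circ': array([458.8,  -7.6,  20.9])} None
[(1285, array([648.5, 121.5]), array([645.3, 113.2,  31.9]))] [(808, array([620.1,   7. ]), array([627.4,  12.2,  30.6]))] [(1829, array([619.6, -78.7]), array([625. , -77.7,  32.3]))] []
scene {'n': 106, 'med': array([436.9, 226.8,  92.1]), 'mean': array([437.2, 226.8,  91.4]), 'circ': array([438.8, 229.2,  16.2])} {'n': 207, 'med': array([454.2, -10.8,  65.2]), 'mean': array([454.6, -10.9,  65. ]), 'circ': array([456.2, -10.9,  21.2])} {'n': 36, 'med': array([ 448.4, -107.4,   41.9]), 'mean': array([ 452. , -106.9,   41.9]), 'circ': array([ 454.4, -107.9,   24.7])}
[(273, array([639.7, 107.4]), array([640.8, 108.2,  31.5]))] [(304, array([630. ,  13.2]), array([631.2,  13. ,  31.6]))] [(351, array([620.7, -80.6]), array([621.9, -79.8,  32.5]))] [(287, array([ 611.1, -173.8]), array([ 612.1, -174.5,   30.4]))]
side {'n': 62, 'med': array([437.2, 231.6,  93.6]), 'mean': array([437.2, 231.3,  93.1]), 'circ': array([439.8, 231.4,  12.9])} None {'n': 21, 'med': array([ 466. , -125.3,   42.6]), 'mean': array([ 468.8, -124.4,   42.7]), 'circ': array([ 469.1, -122.9,   13.3])}
[(463, array([646.5, 112.9]), array([646.7, 112.4,  31.7]))] [(418, array([636.9,  18.3]), array([637.3,  18.1,  31.3]))] [(402, array([627.6, -76.1]), array([627.2, -76.4,  32.1]))] [(271, array([ 617.3, -170.5]), array([ 617.6, -170.8,   30.4]))]
```

```bash
python3 -m jog '[{"tx":0.5,"ty":-12.6,"tz":40,"ax":0,"ay":0,"az":0,"jaw":-0.3},{"tx":0,"ty":0,"tz":45,"ax":0,"ay":0,"az":0,"jaw":-0.3},{"tx":0,"ty":0,"tz":45,"ax":0,"ay":0,"az":0,"jaw":-0.3},{"tx":0,"ty":0,"tz":35,"ax":0,"ay":0,"az":0,"jaw":-0.3},{"tx":0,"ty":0,"tz":20,"ax":0,"ay":0,"az":0,"jaw":-0.3}]' 30
python3 -m jog '[{"tx":0,"ty":0,"tz":0,"ax":0,"ay":0,"az":0,"jaw":-0.3},{"tx":0,"ty":0,"tz":0,"ax":0,"ay":0,"az":0,"jaw":1},{"tx":0,"ty":0,"tz":0,"ax":0,"ay":0,"az":0,"jaw":1},{"tx":0,"ty":0,"tz":0,"ax":0,"ay":0,"az":0,"jaw":1},{"tx":0,"ty":0,"tz":0,"ax":0,"ay":0,"az":0,"jaw":1}]'
python3 -m jog '[{"tx":0,"ty":0,"tz":0,"ax":0,"ay":0,"az":0,"jaw":1},{"tx":0,"ty":0,"tz":0,"ax":0,"ay":0,"az":0,"jaw":1}]'
python3 -c "
from h import *
print(pose().round(3));c=cap('wrist');save(c,'w2.png')"
```

```text
time_s: 4.35
eef_pos: [439.4, 231.6, 44.6]
ee_rot: [-0.001, 0.0, 1.0, -0.0]
force: [-0.6, -0.2, -0.3]
grip_width: 0.652
grip_force: 0.0
time_s: 4.97
eef_pos: [440.5, 232.0, 47.1]
ee_rot: [0.001, -0.0, 1.0, 0.0]
force: [-0.5, -0.1, 6.2]
grip_width: 0.331
grip_force: 31.9
time_s: 5.22
eef_pos: [440.5, 232.0, 47.1]
ee_rot: [0.001, -0.0, 1.0, 0.0]
force: [-1.4, 0.6, 5.9]
grip_width: 0.333
grip_force: 31.9
[[-1.00000e+00 -0.00000e+00  1.00000e-03  4.40456e+02]
 [-0.00000e+00  1.00000e+00  0.00000e+00  2.32018e+02]
 [-1.00000e-03  0.00000e+00 -1.00000e+00  4.71030e+01]
 [ 0.00000e+00  0.00000e+00  0.00000e+00  1.00000e+00]]
```

View pics/w2.png

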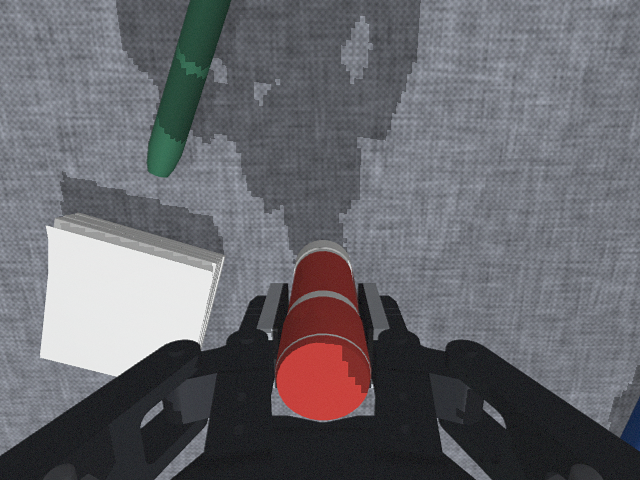

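The glue stick is held centrally, with its cap at (322,375) and the grip at 32 N. I'll lift it, check the heights of the obstacles behind the board, and fit the discs from the wrist view.

```bash
python3 -m jog '[{"tx":0,"ty":0,"tz":-30,"ax":0,"ay":0,"az":0,"jaw":1},{"tx":0,"ty":0,"tz":-50,"ax":0,"ay":0,"az":0,"jaw":1},{"tx":-20,"ty":0,"tz":-50,"ax":0,"ay":0,"az":0,"jaw":1},{"tx":-50,"ty":-30,"tz":-20,"ax":0,"ay":0,"az":0,"jaw":1},{"tx":-50,"ty":-40,"tz":0,"ax":0,"ay":0,"az":0,"jaw":1}]'
python3 -m jog '[{"tx":-40,"ty":-40,"tz":0,"ax":0,"ay":0,"az":0,"jaw":1},{"tx":-30,"ty":-40,"tz":0,"ax":0,"ay":0,"az":0,"jaw":1},{"tx":-20,"ty":-20,"tz":0,"ax":0,"ay":0,"az":0,"jaw":1},{"tx":0,"ty":0,"tz":0,"ax":0,"ay":0,"az":0,"jaw":1}]'
python3 - <<'E'
from h import *
P=cloud(cap("side"));P2=cloud(cap("scene"))
for x0 in range(660,840,30):
    print(x0,[int(max([np.nanmax(np.r_[Q[(Q[...,0]>x0)&(Q[...,0]<x0+30)&(Q[...,1]>y)&(Q[...,1]<y+50)&(Q[...,2]<400)][:,2],-9]) for Q in(P,P2)])) for y in range(-250,250,50)])
print(pose().round(2));c=cap("wrist");save(c,"w3.png")
for n in NAMES[4:8]+["glue_stick"]:
    for h in place_of(n,"wrist")[:1]: print(n,round(h["conf"],2),h["centre"],onplane(c,*h["centre"],18))
print(disc(c,(645,109),(50,120,60),(75,255,255)),disc(c,(635,14),(105,120,60),(125,255,255)),disc(c,(624,-80),(155,60,120),(178,255,255)),disc(c,(614,-177),(0,0,0),(180,90,45)))
E
```

```text
time_s: 5.9
eef_pos: [560.6, 162.5, 198.6]
ee_rot: [0.002, -0.001, 1.0, 0.0]
force: [1.0, 1.0, -1.2]
grip_width: 0.329
grip_force: 31.6
time_s: 6.4
eef_pos: [649.3, 61.3, 195.5]
ee_rot: [-0.0, 0.001, 1.0, -0.0]
force: [-1.0, 0.2, -0.7]
grip_width: 0.33
grip_force: 31.6
660 [5, 4, 8, 23, 22, 389, 362, 311, 22, 9]
690 [29, 29, 29, 7, 8, 10, 11, 11, 17, 11]
720 [31, 30, 29, 3, 5, 8, 9, 8, 7, 9]
750 [31, 30, 30, 8, 6, 11, 8, 53, 53, 49]
780 [29, 29, 31, 6, 7, 7, 9, 63, 62, 62]
810 [30, 30, 34, 36, 137, 141, 81, 61, 62, 64]
[[ -1.    -0.    -0.   648.33]
 [ -0.     1.     0.    63.33]
 [  0.     0.    -1.   196.1 ]
 [  0.     0.     0.     1.  ]]
green_disc 0.56 [379.8, 203.1] [646.47075161 113.12730184  18.        ]
blue_disc 0.76 [266.5, 190.9] [635.91533386  16.23959879  18.        ]
pink_disc 0.65 [157.0, 179.4] [626.14691665 -75.71432839  18.        ]
glue_stick 0.95 [324.4, 264.0] [702.61320464  65.64035527  18.        ]
[(4198, array([643.7, 111. ]), array([644.7, 110.9,  31.9]))] [(4280, array([634. ,  16.5]), array([634.9,  16.5,  31.7]))] [(4463, array([624.4, -77.9]), array([625.2, -78. ,  32. ]))] [(4434, array([ 614.7, -172.3]), array([ 615.7, -172.1,   31.8]))]
```

View pics/w3.png

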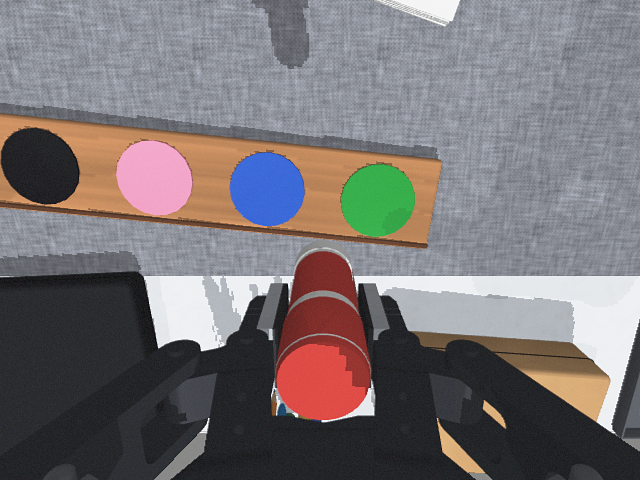

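The wrist view shows all four discs clearly: green (378,200), blue (267,189), pink (154,178), black (40,165). The fitted circles have a radius of 32 and sit 95 mm apart, as they must. I'll place the glue stick.

```bash
python3 -m jog '[{"tx":4,"ty":48,"tz":0,"ax":0,"ay":0,"az":0,"jaw":1},{"tx":0,"ty":0,"tz":50,"ax":0,"ay":0,"az":0,"jaw":1},{"tx":0,"ty":0,"tz":40,"ax":0,"ay":0,"az":0,"jaw":1},{"tx":0,"ty":0,"tz":25,"ax":0,"ay":0,"az":0,"jaw":1},{"tx":0,"ty":0,"tz":0,"ax":0,"ay":0,"az":0,"jaw":1}]'
python3 -m jog '[{"tx":0,"ty":0,"tz":0,"ax":0,"ay":0,"az":0,"jaw":1}]'
```

```text
time_s: 7.42
eef_pos: [643.7, 111.1, 79.7]
ee_rot: [-0.002, -0.0, 1.0, 0.0]
force: [0.2, 0.4, -0.4]
grip_width: 0.331
grip_force: 31.6
time_s: 7.55
eef_pos: [645.5, 110.9, 82.9]
ee_rot: [0.001, -0.0, 1.0, -0.0]
force: [0.6, -0.1, 0.2]
grip_width: 0.327
grip_force: 31.6
```

```bash
python3 -m jog '[{"tx":0,"ty":0,"tz":15,"ax":0,"ay":0,"az":0,"jaw":1},{"tx":0,"ty":0,"tz":4,"ax":0,"ay":0,"az":0,"jaw":1},{"tx":0,"ty":0,"tz":0,"ax":0,"ay":0,"az":0,"jaw":1}]'
python3 -m jog '[{"tx":0,"ty":0,"tz":1,"ax":0,"ay":0,"az":0,"jaw":1},{"tx":0,"ty":0,"tz":0,"ax":0,"ay":0,"az":0,"jaw":1}]'
python3 -c "
from rig import *
for i in range(4): capture('wrist');s=sense();print(s['eef_pos'],s['force'])"
```

```text
time_s: 7.92
eef_pos: [644.7, 110.8, 62.1]
ee_rot: [-0.0, -0.0, 1.0, 0.0]
force: [-1.0, 0.5, -0.7]
grip_width: 0.333
grip_force: 31.7
time_s: 8.18
eef_pos: [644.8, 110.8, 61.4]
ee_rot: [0.0, 0.0, 1.0, 0.0]
force: [-0.1, -0.3, -0.7]
grip_width: 0.333
grip_force: 31.7
[644.8378738  110.80336742  61.37677096] [-0.20383362  0.26598751 -0.33283075]
[644.83799655 110.78309309  61.38503861] [-0.19798446  0.15952924 -1.21238249]
[644.8496257  110.79679839  61.37696425] [-0.63759505 -1.01317597  0.56253815]
[644.83295594 110.7950997   61.36268415] [-0.21147712  0.19179463 -1.21140578]
```

```bash
python3 -m jog '[{"tx":0,"ty":0,"tz":0.8,"ax":0,"ay":0,"az":0,"jaw":1},{"tx":0,"ty":0,"tz":0,"ax":0,"ay":0,"az":0,"jaw":-0.3},{"tx":0,"ty":0,"tz":0,"ax":0,"ay":0,"az":0,"jaw":-0.3},{"tx":0,"ty":0,"tz":0,"ax":0,"ay":0,"az":0,"jaw":-0.3},{"tx":0,"ty":0,"tz":-10,"ax":0,"ay":0,"az":0,"jaw":-0.3}]'
python3 -m jog '[{"tx":0,"ty":0,"tz":-40,"ax":0,"ay":0,"az":0,"jaw":-0.3},{"tx":0,"ty":0,"tz":-50,"ax":0,"ay":0,"az":0,"jaw":-0.8},{"tx":20,"ty":-10,"tz":-45,"ax":0,"ay":0,"az":0,"jaw":-0.8},{"tx":50,"ty":-30,"tz":-10,"ax":0,"ay":0,"az":0,"jaw":-0.8},{"tx":50,"ty":-35,"tz":0,"ax":0,"ay":0,"az":0,"jaw":-0.8}]'
python3 -m jog '[{"tx":45,"ty":-30,"tz":0,"ax":0,"ay":0,"az":0,"jaw":-0.8},{"tx":22,"ty":-12,"tz":0,"ax":0,"ay":0,"az":0,"jaw":-0.8},{"tx":0,"ty":0,"tz":0,"ax":0,"ay":0,"az":0,"jaw":-0.8},{"tx":0,"ty":0,"tz":0,"ax":0,"ay":0,"az":0,"jaw":-0.8}]'
python3 - <<'E'
from h import *
print(pose().round(2));c=cap("wrist");save(c,"w4.png")
for n in NAMES[1:4]:
    for h in place_of(n,"wrist")[:1]: print(n,round(h["conf"],2),h["centre"],onplane(c,*h["centre"],4))
print(top(c,(458,-6),60,80),top(c,(458,-106),38,56))
cs=cap("side");print(top(cs,(645,111),95,125), place_of("glue_stick","side"))
cs=cap("scene");save(cs,"scene4.png");print(top(cs,(645,111),95,125), [onplane(cs,*h["centre"],18) for h in place_of("glue_stick","scene")])
E
```

```text
time_s: 9.0
eef_pos: [644.4, 110.8, 70.1]
ee_rot: [-0.001, -0.0, 1.0, 0.0]
force: [0.1, 0.4, -0.2]
grip_width: 0.652
grip_force: 0.0
time_s: 9.62
eef_pos: [523.7, 35.2, 217.1]
ee_rot: [0.002, -0.0, 1.0, -0.0]
force: [0.0, -0.6, -0.1]
grip_width: 0.902
grip_force: 0.0
time_s: 10.12
eef_pos: [458.5, -6.0, 216.0]
ee_rot: [0.001, -0.0, 1.0, -0.0]
force: [0.3, -0.3, -1.0]
grip_width: 0.901
grip_force: 0.0
[[ -1.    -0.     0.   458.49]
 [ -0.     1.    -0.    -6.04]
 [ -0.    -0.    -1.   216.01]
 [  0.     0.     0.     1.  ]]
amber_jar 0.89 [323.0, 196.3] [458.0839478   -5.11455021   4.        ]
clay_pot 0.84 [216.3, 196.8] [ 458.62274707 -105.96399129    4.        ]
usb_stick 0.6 [62.8, 183.3] [ 445.85640644 -248.54659098    4.        ]
{'n': 1990, 'med': array([457.9,  -8.3,  68.7]), 'mean': array([457.9,  -8.3,  68.5]), 'circ': array([458.8,  -8.3,  19.9])} {'n': 1106, 'med': array([ 458.9, -111.8,   45.7]), 'mean': array([ 458.1, -108.7,   44.8]), 'circ': array([ 457. , -106.8,   25.3])}
{'n': 127, 'med': array([647.3, 114.2, 107.8]), 'mean': array([647.2, 113.7, 107.1]), 'circ': array([649.3, 112.5,  16.4])} [{'centre': [267.2, 265.3], 'conf': 0.83}]
{'n': 97, 'med': array([636.9, 108.3, 105.2]), 'mean': array([639.1, 108.3, 104.1]), 'circ': array([641.6, 110.2,  16.1])} [array([642.32850587, 103.8839702 ,  18.        ])]
```

View pics/w4.png

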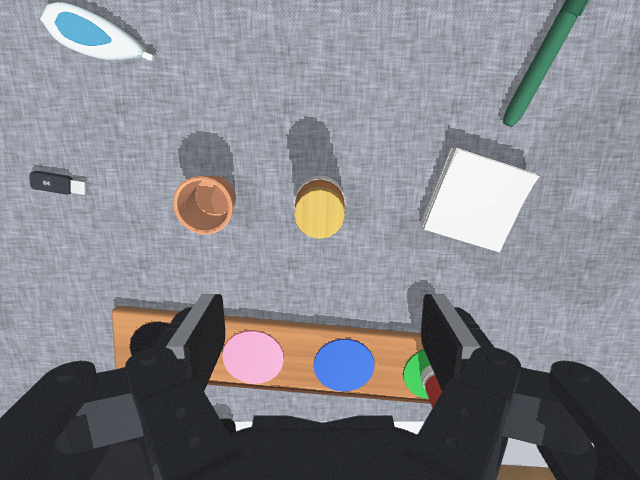

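The view shows the jar lid at (320,213), the pot at (205,205), the stick at (57,183) and the pad at (482,200). The fingers clear both neighbours. The glue stick sits on green, agreeing with the disc to 2 mm in both outer views. Next I'll grip the jar.

```bash
python3 -m jog '[{"tx":0,"ty":-1,"tz":45,"ax":0,"ay":0,"az":0,"jaw":-0.8},{"tx":0,"ty":0,"tz":50,"ax":0,"ay":0,"az":0,"jaw":-0.8},{"tx":0,"ty":0,"tz":50,"ax":0,"ay":0,"az":0,"jaw":-0.8},{"tx":0,"ty":0,"tz":35,"ax":0,"ay":0,"az":0,"jaw":-0.8},{"tx":0,"ty":0,"tz":17,"ax":0,"ay":0,"az":0,"jaw":-0.8}]' 35
python3 -m jog '[{"tx":0,"ty":0,"tz":0,"ax":0,"ay":0,"az":0,"jaw":-0.8},{"tx":0,"ty":0,"tz":0,"ax":0,"ay":0,"az":0,"jaw":1},{"tx":0,"ty":0,"tz":0,"ax":0,"ay":0,"az":0,"jaw":1},{"tx":0,"ty":0,"tz":0,"ax":0,"ay":0,"az":0,"jaw":1},{"tx":0,"ty":0,"tz":0,"ax":0,"ay":0,"az":0,"jaw":1}]'
python3 -m jog '[{"tx":0,"ty":0,"tz":0,"ax":0,"ay":0,"az":0,"jaw":1},{"tx":0,"ty":0,"tz":0,"ax":0,"ay":0,"az":0,"jaw":1}]'
python3 -m jog '[{"tx":0,"ty":0,"tz":-30,"ax":0,"ay":0,"az":0,"jaw":1},{"tx":0,"ty":0,"tz":-50,"ax":0,"ay":0,"az":0,"jaw":1},{"tx":0,"ty":0,"tz":-20,"ax":0,"ay":0,"az":0,"jaw":1},{"tx":0,"ty":0,"tz":0,"ax":0,"ay":0,"az":0,"jaw":1}]'
python3 -c "
from h import *
print(pose().round(2));c=cap('wrist');save(c,'w5.png')"
```

```text
time_s: 11.15
eef_pos: [457.1, -7.0, 16.7]
ee_rot: [-0.001, -0.0, 1.0, 0.0]
force: [-0.0, -1.3, 0.1]
grip_width: 0.901
grip_force: 0.0
time_s: 11.78
eef_pos: [458.5, -7.4, 19.7]
ee_rot: [0.001, -0.0, 1.0, -0.0]
force: [-1.9, -0.3, 7.0]
grip_width: 0.496
grip_force: 34.7
time_s: 12.02
eef_pos: [458.4, -7.3, 19.7]
ee_rot: [0.001, -0.0, 1.0, -0.0]
force: [-1.5, 0.5, 7.0]
grip_width: 0.501
grip_force: 34.7
time_s: 12.52
eef_pos: [458.5, -7.3, 119.9]
ee_rot: [0.002, -0.0, 1.0, -0.001]
force: [-0.1, -1.1, -0.8]
grip_width: 0.5
grip_force: 36.4
[[ -1.    -0.     0.   458.48]
 [ -0.     1.    -0.    -7.34]
 [ -0.    -0.    -1.   119.93]
 [  0.     0.     0.     1.  ]]
```

View pics/w5.png

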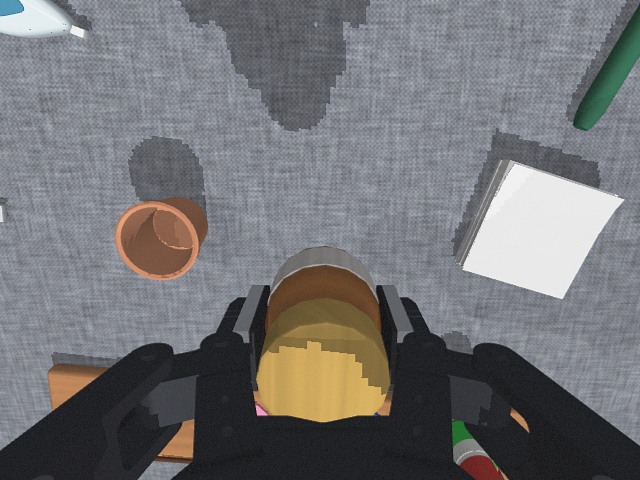

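The jar is held upright and central, its lid at (322,360). I'll carry it to blue.

```bash
python3 -m jog '[{"tx":-45,"ty":6,"tz":0,"ax":0,"ay":0,"az":0,"jaw":1},{"tx":-50,"ty":6,"tz":0,"ax":0,"ay":0,"az":0,"jaw":1},{"tx":-50,"ty":6,"tz":0,"ax":0,"ay":0,"az":0,"jaw":1},{"tx":-31.5,"ty":6,"tz":20,"ax":0,"ay":0,"az":0,"jaw":1},{"tx":0,"ty":0,"tz":40,"ax":0,"ay":0,"az":0,"jaw":1}]'
python3 -m jog '[{"tx":0,"ty":0,"tz":15,"ax":0,"ay":0,"az":0,"jaw":1},{"tx":0,"ty":0,"tz":0,"ax":0,"ay":0,"az":0,"jaw":1},{"tx":0,"ty":0,"tz":0,"ax":0,"ay":0,"az":0,"jaw":1}]'
```

```text
time_s: 13.2
eef_pos: [635.8, 17.1, 56.6]
ee_rot: [0.001, -0.0, 1.0, -0.0]
force: [0.5, -1.6, -2.6]
grip_width: 0.497
grip_force: 36.4
time_s: 13.58
eef_pos: [634.9, 16.6, 45.0]
ee_rot: [0.001, 0.0, 1.0, -0.0]
force: [1.0, -0.3, -1.1]
grip_width: 0.496
grip_force: 36.4
```

```bash
python3 -m jog '[{"tx":0,"ty":0,"tz":8,"ax":0,"ay":0,"az":0,"jaw":1},{"tx":0,"ty":0,"tz":3,"ax":0,"ay":0,"az":0,"jaw":1},{"tx":0,"ty":0,"tz":0.4,"ax":0,"ay":0,"az":0,"jaw":1},{"tx":0,"ty":0,"tz":0,"ax":0,"ay":0,"az":0,"jaw":1}]'
python3 -m jog '[{"tx":0,"ty":0,"tz":0,"ax":0,"ay":0,"az":0,"jaw":-0.5},{"tx":0,"ty":0,"tz":0,"ax":0,"ay":0,"az":0,"jaw":-0.5},{"tx":0,"ty":0,"tz":0,"ax":0,"ay":0,"az":0,"jaw":-0.5},{"tx":0,"ty":0,"tz":-30,"ax":0,"ay":0,"az":0,"jaw":-0.5},{"tx":0,"ty":0,"tz":-50,"ax":0,"ay":0,"az":0,"jaw":-0.8}]'
python3 -m jog '[{"tx":20,"ty":-10,"tz":-50,"ax":0,"ay":0,"az":0,"jaw":-0.8},{"tx":40,"ty":-30,"tz":-45,"ax":0,"ay":0,"az":0,"jaw":-0.8},{"tx":50,"ty":-35,"tz":0,"ax":0,"ay":0,"az":0,"jaw":-0.8},{"tx":45,"ty":-30,"tz":0,"ax":0,"ay":0,"az":0,"jaw":-0.8},{"tx":22,"ty":-18,"tz":0,"ax":0,"ay":0,"az":0,"jaw":-0.8}]'
python3 -m jog '[{"tx":0,"ty":0,"tz":0,"ax":0,"ay":0,"az":0,"jaw":-0.8},{"tx":0,"ty":0,"tz":0,"ax":0,"ay":0,"az":0,"jaw":-0.8}]'
python3 - <<'E'
from h import *
print(pose().round(2));c=cap("wrist");save(c,"w6.png")
for n in NAMES[2:4]:
    for h in place_of(n,"wrist")[:1]: print(n,round(h["conf"],2),h["centre"],onplane(c,*h["centre"],4))
print(top(c,(458,-106),38,56))
for cam,z in(("side",0),("scene",0)):
    cs=cap(cam);print(cam,top(cs,(635,16),70,100))
E
```

```text
time_s: 14.08
eef_pos: [634.4, 16.7, 33.7]
ee_rot: [0.0, -0.0, 1.0, -0.0]
force: [-5.7, -0.1, 11.2]
grip_width: 0.502
grip_force: 37.4
time_s: 14.7
eef_pos: [633.4, 16.9, 111.4]
ee_rot: [-0.002, 0.0, 1.0, 0.0]
force: [0.4, 0.4, 1.0]
grip_width: 0.899
grip_force: 0.0
time_s: 15.32
eef_pos: [458.4, -105.0, 204.1]
ee_rot: [0.0, 0.001, 1.0, -0.0]
force: [0.5, -1.0, -0.5]
grip_width: 0.9
grip_force: 0.0
time_s: 15.58
eef_pos: [460.7, -103.9, 204.0]
ee_rot: [0.0, -0.0, 1.0, -0.0]
force: [-0.1, 0.5, 0.3]
grip_width: 0.895
grip_force: 0.0
[[  -1.     -0.      0.    460.65]
 [  -0.      1.     -0.   -103.86]
 [  -0.     -0.     -1.    204.  ]
 [   0.      0.      0.      1.  ]]
clay_pot 0.97 [321.8, 199.9] [ 460.97280604 -104.00121996    4.        ]
usb_stick 0.97 [161.5, 182.5] [ 445.01513673 -248.78089584    4.        ]
{'n': 1064, 'med': array([ 462.1, -106.6,   45.9]), 'mean': array([ 459.4, -106.6,   45.1]), 'circ': array([ 457.4, -106.8,   25.2])}
side {'n': 207, 'med': array([636.4,  19.2,  80.8]), 'mean': array([636.8,  19.5,  80.8]), 'circ': array([636.5,  17.8,  21.7])}
scene {'n': 139, 'med': array([625.2,  10.9,  78.3]), 'mean': array([627.1,  11.1,  77.6]), 'circ': array([631.9,  14.9,  20.6])}
```

View pics/w6.png

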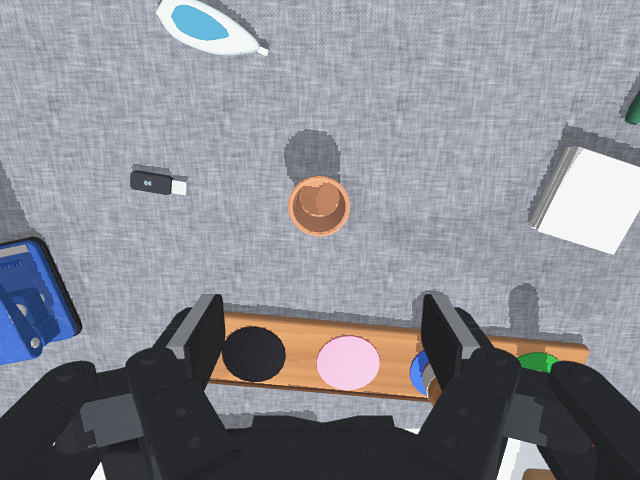

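The pot's rim is at (319,205), and the stick lies at (158,183) with its metal end to the right. The jar sits on blue within 1–2 mm in both outer views. Next I'll grip the pot.

```bash
python3 -m jog '[{"tx":1.3,"ty":-1.6,"tz":45,"ax":0,"ay":0,"az":0,"jaw":-0.8},{"tx":0,"ty":0,"tz":50,"ax":0,"ay":0,"az":0,"jaw":-0.8},{"tx":0,"ty":0,"tz":50,"ax":0,"ay":0,"az":0,"jaw":-0.8},{"tx":0,"ty":0,"tz":35,"ax":0,"ay":0,"az":0,"jaw":-0.8},{"tx":0,"ty":0,"tz":11,"ax":0,"ay":0,"az":0,"jaw":-0.8}]' 25
python3 -m jog '[{"tx":0,"ty":0,"tz":0,"ax":0,"ay":0,"az":0,"jaw":-0.8},{"tx":0,"ty":0,"tz":0,"ax":0,"ay":0,"az":0,"jaw":1},{"tx":0,"ty":0,"tz":0,"ax":0,"ay":0,"az":0,"jaw":1},{"tx":0,"ty":0,"tz":0,"ax":0,"ay":0,"az":0,"jaw":1},{"tx":0,"ty":0,"tz":0,"ax":0,"ay":0,"az":0,"jaw":1}]'
python3 -m jog '[{"tx":0,"ty":0,"tz":0,"ax":0,"ay":0,"az":0,"jaw":1},{"tx":0,"ty":0,"tz":0,"ax":0,"ay":0,"az":0,"jaw":1}]'
python3 -m jog '[{"tx":0,"ty":0,"tz":-20,"ax":0,"ay":0,"az":0,"jaw":1},{"tx":0,"ty":0,"tz":-40,"ax":0,"ay":0,"az":0,"jaw":1},{"tx":0,"ty":0,"tz":-20,"ax":0,"ay":0,"az":0,"jaw":1},{"tx":0,"ty":0,"tz":0,"ax":0,"ay":0,"az":0,"jaw":1}]'
python3 -c "
from h import *
print(pose().round(2));c=cap('wrist');save(c,'w7.png')
c=cap('scene');cv2.imwrite('pics/s7.png',cv2.resize(c['color'][180:340,240:440,::-1],None,fx=3,fy=3))"
```

```text
time_s: 16.45
eef_pos: [458.2, -105.1, 11.3]
ee_rot: [-0.001, -0.0, 1.0, 0.001]
force: [-0.5, -0.5, 0.6]
grip_width: 0.898
grip_force: 0.0
time_s: 17.08
eef_pos: [459.7, -106.0, 14.3]
ee_rot: [0.001, 0.0, 1.0, -0.001]
force: [-0.1, 1.2, 6.9]
grip_width: 0.561
grip_force: 24.7
time_s: 17.32
eef_pos: [459.7, -106.0, 14.3]
ee_rot: [0.001, 0.0, 1.0, -0.001]
force: [-1.0, 0.2, 6.8]
grip_width: 0.562
grip_force: 24.7
time_s: 17.82
eef_pos: [459.6, -106.0, 94.5]
ee_rot: [0.002, -0.0, 1.0, -0.001]
force: [0.1, -0.5, -0.4]
grip_width: 0.559
grip_force: 26.0
[[  -1.     -0.      0.    459.61]
 [  -0.      1.     -0.   -106.04]
 [  -0.     -0.     -1.     94.45]
 [   0.      0.      0.      1.  ]]
```

View pics/w7.png

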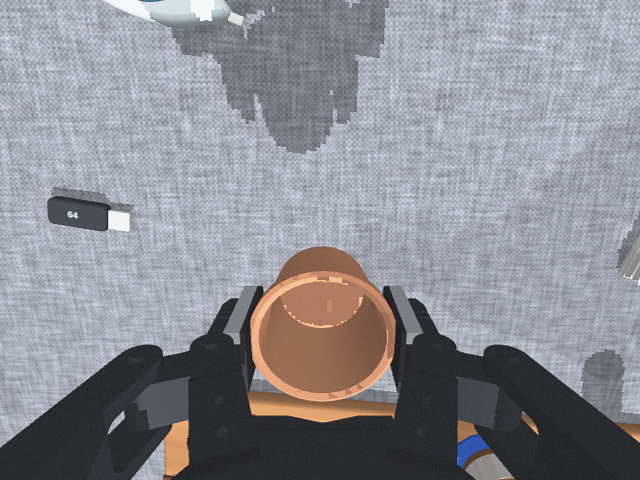

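View pics/s7.png

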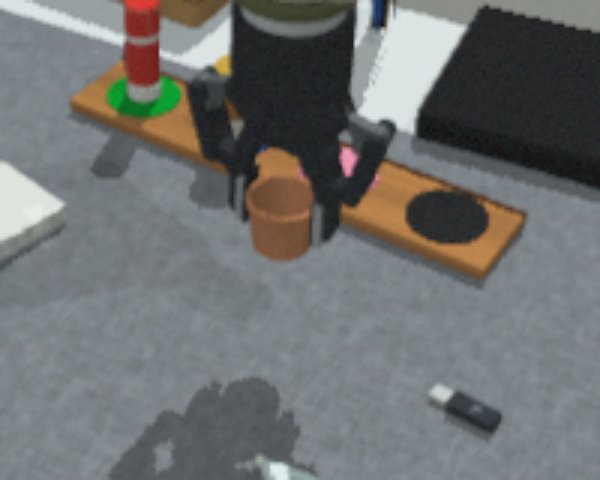

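The pot hangs level in the jaws (wrist (322,335), scene crop (281,215)), and the stick lies undisturbed at (90,214). I'll carry the pot to pink.

```bash
python3 -m jog '[{"tx":-45,"ty":7,"tz":0,"ax":0,"ay":0,"az":0,"jaw":1},{"tx":-50,"ty":7,"tz":0,"ax":0,"ay":0,"az":0,"jaw":1},{"tx":-45,"ty":7,"tz":0,"ax":0,"ay":0,"az":0,"jaw":1},{"tx":-26,"ty":7,"tz":15,"ax":0,"ay":0,"az":0,"jaw":1},{"tx":0,"ty":0,"tz":25,"ax":0,"ay":0,"az":0,"jaw":1}]'
python3 -m jog '[{"tx":0,"ty":0,"tz":13,"ax":0,"ay":0,"az":0,"jaw":1},{"tx":0,"ty":0,"tz":0,"ax":0,"ay":0,"az":0,"jaw":1},{"tx":0,"ty":0,"tz":0,"ax":0,"ay":0,"az":0,"jaw":1}]'
```

```text
time_s: 18.55
eef_pos: [625.9, -77.0, 51.0]
ee_rot: [-0.0, -0.001, 1.0, 0.0]
force: [0.3, 0.9, -0.6]
grip_width: 0.561
grip_force: 26.0
time_s: 18.92
eef_pos: [625.2, -77.9, 40.8]
ee_rot: [0.001, 0.0, 1.0, -0.0]
force: [-0.4, 0.0, -1.1]
grip_width: 0.557
grip_force: 26.0
```

```bash
python3 -m jog '[{"tx":0,"ty":0,"tz":8,"ax":0,"ay":0,"az":0,"jaw":1},{"tx":0,"ty":0,"tz":4,"ax":0,"ay":0,"az":0,"jaw":1},{"tx":0,"ty":0,"tz":0.5,"ax":0,"ay":0,"az":0,"jaw":1},{"tx":0,"ty":0,"tz":0,"ax":0,"ay":0,"az":0,"jaw":1}]'
python3 -m jog '[{"tx":0,"ty":0,"tz":0,"ax":0,"ay":0,"az":0,"jaw":-0.6},{"tx":0,"ty":0,"tz":0,"ax":0,"ay":0,"az":0,"jaw":-0.6},{"tx":0,"ty":0,"tz":0,"ax":0,"ay":0,"az":0,"jaw":-0.6},{"tx":0,"ty":0,"tz":-30,"ax":0,"ay":0,"az":0,"jaw":-0.6},{"tx":0,"ty":0,"tz":-50,"ax":0,"ay":0,"az":0,"jaw":-0.6}]'
python3 -m jog '[{"tx":30,"ty":-25,"tz":-40,"ax":0,"ay":0,"az":0,"jaw":-0.3},{"tx":40,"ty":-40,"tz":-20,"ax":0,"ay":0,"az":0,"jaw":0},{"tx":40,"ty":-40,"tz":0,"ax":0,"ay":0,"az":0,"jaw":0},{"tx":40,"ty":-40,"tz":0,"ax":0,"ay":0,"az":0,"jaw":0},{"tx":30,"ty":-26,"tz":0,"ax":0,"ay":0,"az":0,"jaw":0}]'
python3 -m jog '[{"tx":0,"ty":0,"tz":0,"ax":0,"ay":0,"az":0,"jaw":0},{"tx":0,"ty":0,"tz":0,"ax":0,"ay":0,"az":0,"jaw":0}]'
python3 - <<'E'
from h import *
print(pose().round(2),sense()["joints"]);c=cap("wrist");save(c,"w8.png")
for h in place_of("usb_stick","wrist")[:2]: print(round(h["conf"],2),h["centre"],onplane(c,*h["centre"],4))
u0,v0=map(int,place_of("usb_stick","wrist")[0]["centre"])
hsv=cv2.cvtColor(c["color"],cv2.COLOR_RGB2HSV)[...,2]
m=np.zeros((480,640),np.uint8);sl=np.s_[max(v0-60,0):v0+60,max(u0-70,0):u0+70]
m[sl]=((hsv[sl]<75)|(hsv[sl]>225))*255
m=cv2.morphologyEx(m,cv2.MORPH_CLOSE,np.ones((5,5)))
cv2.imwrite("pics/m8.png",m)
n,l,s,ce=cv2.connectedComponentsWithStats(m)
i=1+np.argmax(s[1:,4]);vv,uu=np.where(l==i);q=np.array([onplane(c,u,v,12)[:2] for u,v in zip(uu,vv)],np.float32)
print(s[i],cv2.minAreaRect(q), cv2.boxPoints(cv2.minAreaRect(q)))
for cam in("side","scene"):
    cs=cap(cam);print(cam,top(cs,(625,-78),52,75))
E
```

```text
time_s: 19.42
eef_pos: [625.1, -77.8, 28.3]
ee_rot: [0.0, -0.0, 1.0, -0.0]
force: [-3.5, 0.3, 6.7]
grip_width: 0.56
grip_force: 26.4
time_s: 20.05
eef_pos: [623.9, -77.5, 106.7]
ee_rot: [-0.002, 0.0, 1.0, 0.001]
force: [0.7, -0.2, -0.1]
grip_width: 0.799
grip_force: 0.0
time_s: 20.68
eef_pos: [443.3, -250.1, 167.5]
ee_rot: [0.0, 0.001, 1.0, -0.0]
force: [-0.8, -0.4, -0.3]
grip_width: 0.502
grip_force: 0.0
time_s: 20.92
eef_pos: [445.2, -248.4, 167.5]
ee_rot: [0.0, -0.0, 1.0, -0.0]
force: [0.6, -0.5, -0.4]
grip_width: 0.501
grip_force: 0.0
[[  -1.     -0.      0.    445.24]
 [  -0.      1.     -0.   -248.41]
 [  -0.     -0.     -1.    167.5 ]
 [   0.      0.      0.      1.  ]] [-7.39171482e-01  3.39730688e-01  1.63562138e+00  2.71384978e-04
  1.16596640e+00 -2.31012574e+00]
0.89 [319.5, 208.6] [ 444.94498826 -250.3526709     4.        ]
[292 196  60  27 349] ((441.5048828125, -248.1608123779297), (48.93304443359375, 13.634231567382812), 70.22364807128906) [[ 426.8116  -268.87775]
 [ 439.6417  -273.49088]
 [ 456.19815 -227.44388]
 [ 443.36807 -222.83075]]
side None
scene {'n': 27, 'med': array([637.7, -73.2,  55.4]), 'mean': array([625.5, -75.6,  55.1]), 'circ': array([619.2, -79.8,  26.3])}
```

View pics/w8.png

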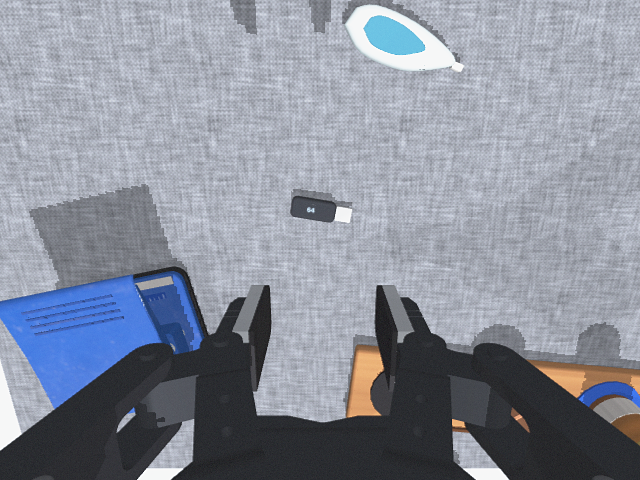

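The stick's body spans (291,205) to (352,218). It is tilted about 8° from world y, so the tool needs az ≈ +1.716, which also moves joint 6 away from its limit. I'll turn, then look again.

```bash
python3 -m jog '[{"tx":0,"ty":0,"tz":0,"ax":0,"ay":0,"az":0.1716,"jaw":0},{"tx":0,"ty":0,"tz":0,"ax":0,"ay":0,"az":0.1716,"jaw":0},{"tx":0,"ty":0,"tz":0,"ax":0,"ay":0,"az":0.1716,"jaw":0},{"tx":0,"ty":0,"tz":0,"ax":0,"ay":0,"az":0.1716,"jaw":0},{"tx":0,"ty":0,"tz":0,"ax":0,"ay":0,"az":0.1716,"jaw":0}]'
python3 -m jog '[{"tx":0,"ty":0,"tz":0,"ax":0,"ay":0,"az":0.1716,"jaw":0},{"tx":0,"ty":0,"tz":0,"ax":0,"ay":0,"az":0.1716,"jaw":0},{"tx":0,"ty":0,"tz":0,"ax":0,"ay":0,"az":0.1716,"jaw":0},{"tx":0,"ty":0,"tz":0,"ax":0,"ay":0,"az":0.1716,"jaw":0},{"tx":0,"ty":0,"tz":0,"ax":0,"ay":0,"az":0.1716,"jaw":0}]'
python3 -m jog '[{"tx":0,"ty":0,"tz":50,"ax":0,"ay":0,"az":0,"jaw":0},{"tx":0,"ty":0,"tz":40,"ax":0,"ay":0,"az":0,"jaw":0},{"tx":0,"ty":0,"tz":0,"ax":0,"ay":0,"az":0,"jaw":0},{"tx":0,"ty":0,"tz":0,"ax":0,"ay":0,"az":0,"jaw":0}]' 30
python3 - <<'E'
from h import *
T=pose();print(T.round(3),sense()["joints"]);c=cap("wrist");save(c,"w9.png")
for h in place_of("usb_stick","wrist")[:2]:
    p=onplane(c,*h["centre"],4);print(round(h["conf"],2),h["centre"],p,T[:3,:3].T@(p-T[:3,3]))
E
```

```text
time_s: 21.8
eef_pos: [445.2, -248.3, 167.3]
ee_rot: [-0.0, 0.418, 0.908, 0.0]
force: [0.1, -0.4, -0.1]
grip_width: 0.499
grip_force: 0.0
time_s: 22.42
eef_pos: [445.1, -248.3, 167.3]
ee_rot: [-0.0, 0.758, 0.652, -0.0]
force: [0.1, 0.6, 0.2]
grip_width: 0.501
grip_force: 0.0
time_s: 22.92
eef_pos: [445.7, -249.1, 78.9]
ee_rot: [0.001, 0.756, 0.654, 0.0]
force: [-0.0, 0.3, 0.7]
grip_width: 0.501
grip_force: 0.0
[[ 1.44000e-01  9.90000e-01  2.00000e-03  4.45694e+02]
 [ 9.90000e-01 -1.44000e-01 -2.00000e-03 -2.49119e+02]
 [-1.00000e-03  2.00000e-03 -1.00000e+00  7.89500e+01]
 [ 0.00000e+00  0.00000e+00  0.00000e+00  1.00000e+00]] [-7.39475730e-01  4.57894988e-01  1.72638799e+00 -7.38963531e-06
  9.55005291e-01 -5.94682266e-01]
0.81 [321.0, 244.6] [ 445.0899265  -248.86815695    4.        ] [ 0.25847949 -0.77640052 74.94819531]
```

View pics/w9.png

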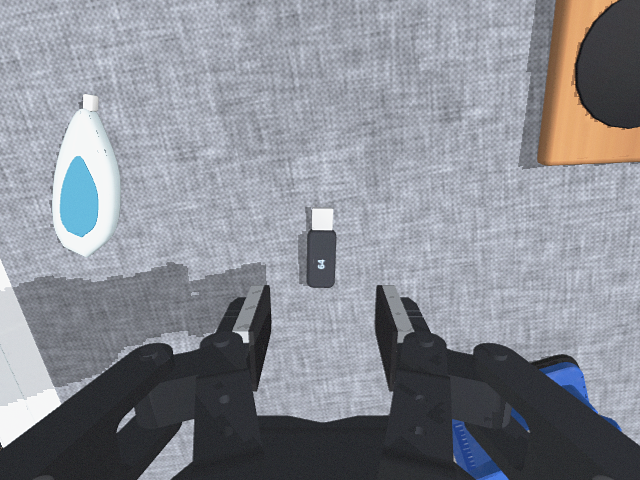

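The stick is aligned with the jaws and centred at (321,246). I'll descend.

```bash
python3 -m jog '[{"tx":0,"ty":0,"tz":35,"ax":0,"ay":0,"az":0,"jaw":0},{"tx":0,"ty":0,"tz":25,"ax":0,"ay":0,"az":0,"jaw":0.2},{"tx":0,"ty":0,"tz":10,"ax":0,"ay":0,"az":0,"jaw":0.3},{"tx":0,"ty":0,"tz":0,"ax":0,"ay":0,"az":0,"jaw":0.3},{"tx":0,"ty":0,"tz":0,"ax":0,"ay":0,"az":0,"jaw":0.3}]' 25
python3 -m jog '[{"tx":0,"ty":0,"tz":3,"ax":0,"ay":0,"az":0,"jaw":0.3},{"tx":0,"ty":0,"tz":0,"ax":0,"ay":0,"az":0,"jaw":0.3},{"tx":0,"ty":0,"tz":0,"ax":0,"ay":0,"az":0,"jaw":0.3}]'
```

```text
time_s: 23.65
eef_pos: [445.4, -249.2, 8.6]
ee_rot: [0.001, 0.757, 0.654, 0.0]
force: [-0.1, -0.5, 1.3]
grip_width: 0.349
grip_force: 0.0
time_s: 24.02
eef_pos: [444.9, -248.7, 4.5]
ee_rot: [0.0, 0.757, 0.654, -0.0]
force: [-0.8, 0.8, 0.3]
grip_width: 0.348
grip_force: 0.0
```

```bash
python3 -m jog '[{"tx":0,"ty":0,"tz":0,"ax":0,"ay":0,"az":0,"jaw":1},{"tx":0,"ty":0,"tz":0,"ax":0,"ay":0,"az":0,"jaw":1},{"tx":0,"ty":0,"tz":0,"ax":0,"ay":0,"az":0,"jaw":1},{"tx":0,"ty":0,"tz":0,"ax":0,"ay":0,"az":0,"jaw":1}]'
python3 -m jog '[{"tx":0,"ty":0,"tz":-15,"ax":0,"ay":0,"az":0,"jaw":1},{"tx":0,"ty":0,"tz":-25,"ax":0,"ay":0,"az":0,"jaw":1},{"tx":0,"ty":0,"tz":-20,"ax":0,"ay":0,"az":0,"jaw":1},{"tx":0,"ty":0,"tz":0,"ax":0,"ay":0,"az":0,"jaw":1},{"tx":0,"ty":0,"tz":0,"ax":0,"ay":0,"az":0,"jaw":1}]'
python3 - <<'E'
from h import *
T=pose();print(T.round(3));c=cap("wrist");save(c,"w10.png")
for h in place_of("usb_stick","wrist")[:2]:
    p=onplane(c,*h["centre"],T[2,3]-1);print(round(h["conf"],2),h["centre"],p,T[:3,:3].T@(p-T[:3,3]))
E
```

```text
time_s: 24.52
eef_pos: [444.9, -248.8, 4.6]
ee_rot: [0.0, 0.757, 0.654, 0.0]
force: [-0.9, 0.2, 4.0]
grip_width: 0.188
grip_force: 27.2
time_s: 25.15
eef_pos: [444.6, -248.4, 64.0]
ee_rot: [-0.0, 0.757, 0.654, -0.0]
force: [-0.4, -0.7, -0.3]
grip_width: 0.187
grip_force: 26.8
[[ 1.45000e-01  9.89000e-01 -1.00000e-03  4.44565e+02]
 [ 9.89000e-01 -1.45000e-01  1.00000e-03 -2.48426e+02]
 [ 0.00000e+00 -1.00000e-03 -1.00000e+00  6.39660e+01]
 [ 0.00000e+00  0.00000e+00  0.00000e+00  1.00000e+00]]
0.97 [323.9, 305.3] [ 445.1384272  -249.82224906   62.96635587] [-1.2986178   0.77026669  0.99890595]
```

View pics/w10.png

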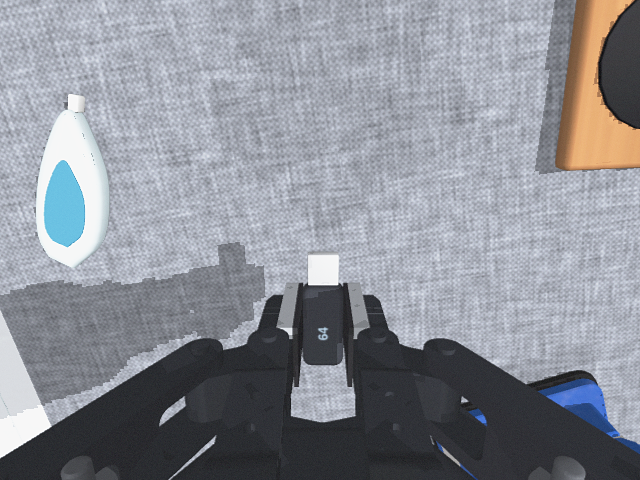

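The stick is held level and central, at (323,320). I'll carry it to black.

```bash
python3 -m jog '[{"tx":0,"ty":40,"tz":-5,"ax":0,"ay":0,"az":0,"jaw":1},{"tx":0,"ty":45,"tz":0,"ax":0,"ay":0,"az":0,"jaw":1},{"tx":2.3,"ty":45,"tz":0,"ax":0,"ay":0,"az":0,"jaw":1},{"tx":0,"ty":42.5,"tz":5,"ax":0,"ay":0,"az":0,"jaw":1},{"tx":0,"ty":0,"tz":0,"ax":0,"ay":0,"az":-0.043,"jaw":1}]'
python3 -m jog '[{"tx":0,"ty":0,"tz":20,"ax":0,"ay":0,"az":0,"jaw":1},{"tx":0,"ty":0,"tz":10,"ax":0,"ay":0,"az":0,"jaw":1},{"tx":0,"ty":0,"tz":0,"ax":0,"ay":0,"az":0,"jaw":1},{"tx":0,"ty":0,"tz":0,"ax":0,"ay":0,"az":0,"jaw":1}]'
python3 - <<'E'
from h import *
T=pose();print(T.round(3));c=cap("wrist");save(c,"w11.png")
E
```

```text
time_s: 25.88
eef_pos: [617.2, -270.9, 62.1]
ee_rot: [-0.001, 0.742, 0.671, -0.0]
force: [-1.2, -0.0, -0.4]
grip_width: 0.19
grip_force: 26.8
time_s: 26.38
eef_pos: [615.9, -271.6, 34.8]
ee_rot: [0.0, 0.742, 0.67, 0.0]
force: [-0.1, -0.6, -0.3]
grip_width: 0.189
grip_force: 26.8
[[ 1.02000e-01  9.95000e-01  1.00000e-03  6.15916e+02]
 [ 9.95000e-01 -1.02000e-01 -0.00000e+00 -2.71552e+02]
 [-0.00000e+00  1.00000e-03 -1.00000e+00  3.48280e+01]
 [ 0.00000e+00  0.00000e+00  0.00000e+00  1.00000e+00]]
```

View pics/w11.png

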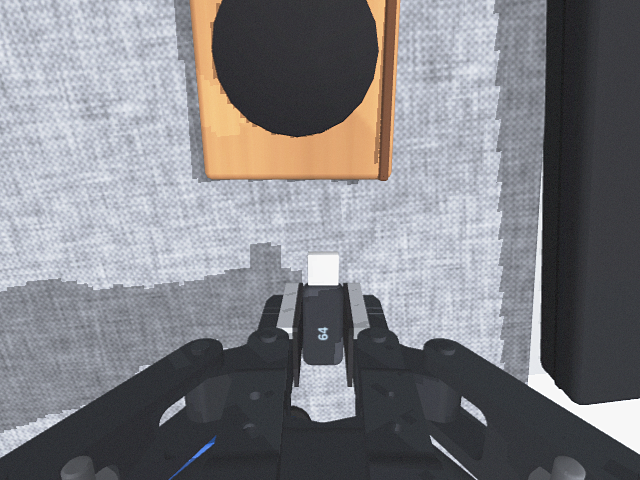

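I made an arithmetic slip in y: the board's end is ahead at (300,180) and the disc at (295,60), so I'm 100 mm short. Nothing was touched. I'll raise the stick and go on.

```bash
python3 -m jog '[{"tx":0,"ty":0,"tz":-25,"ax":0,"ay":0,"az":0,"jaw":1},{"tx":35,"ty":-3.4,"tz":0,"ax":0,"ay":0,"az":0,"jaw":1},{"tx":35,"ty":-3.5,"tz":0,"ax":0,"ay":0,"az":0,"jaw":1},{"tx":29.8,"ty":-3.5,"tz":0,"ax":0,"ay":0,"az":0,"jaw":1},{"tx":0,"ty":0,"tz":15,"ax":0,"ay":0,"az":0,"jaw":1}]'
python3 -m jog '[{"tx":0,"ty":0,"tz":10,"ax":0,"ay":0,"az":0,"jaw":1},{"tx":0,"ty":0,"tz":0,"ax":0,"ay":0,"az":0,"jaw":1},{"tx":0,"ty":0,"tz":0,"ax":0,"ay":0,"az":0,"jaw":1}]'
python3 - <<'E'
from h import *
T=pose();print(T.round(3));c=cap("wrist");save(c,"w12.png")
for n in("pink_disc","black_disc","clay_pot"):
    for h in place_of(n,"wrist")[:1]: print(n,round(h["conf"],2),h["centre"],onplane(c,*h["centre"],18))
E
```

```text
time_s: 27.05
eef_pos: [616.6, -169.6, 45.8]
ee_rot: [0.001, 0.741, 0.671, 0.001]
force: [0.1, -0.4, -0.4]
grip_width: 0.189
grip_force: 26.8
time_s: 27.42
eef_pos: [615.8, -171.8, 34.5]
ee_rot: [0.0, 0.743, 0.67, 0.0]
force: [0.6, 0.1, -0.4]
grip_width: 0.19
grip_force: 26.8
[[ 1.03000e-01  9.95000e-01  0.00000e+00  6.15776e+02]
 [ 9.95000e-01 -1.03000e-01 -0.00000e+00 -1.71817e+02]
 [-0.00000e+00  0.00000e+00 -1.00000e+00  3.45360e+01]
 [ 0.00000e+00  0.00000e+00  0.00000e+00  1.00000e+00]]
clay_pot 0.81 [314.6, 62.3] [622.65142213 -77.60024095  18.        ]
```

View pics/w12.png

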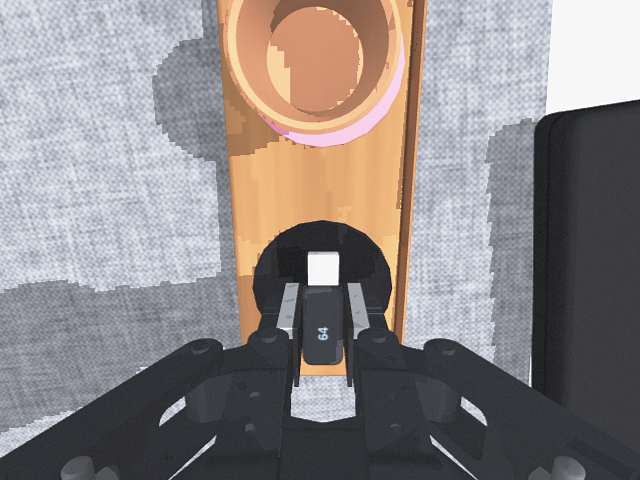

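The black disc is centred at column 322, directly under the stick. The pot stands on pink with its foot at (315,62), about 2 mm off centre. I'll lower the stick and release it.

```bash
python3 -m jog '[{"tx":0,"ty":0,"tz":11,"ax":0,"ay":0,"az":0,"jaw":1},{"tx":0,"ty":0,"tz":4,"ax":0,"ay":0,"az":0,"jaw":1},{"tx":0,"ty":0,"tz":0.5,"ax":0,"ay":0,"az":0,"jaw":1},{"tx":0,"ty":0,"tz":0,"ax":0,"ay":0,"az":0,"jaw":1}]'
python3 -m jog '[{"tx":0,"ty":0,"tz":0,"ax":0,"ay":0,"az":0,"jaw":0.3},{"tx":0,"ty":0,"tz":0,"ax":0,"ay":0,"az":0,"jaw":0.3},{"tx":0,"ty":0,"tz":0,"ax":0,"ay":0,"az":0,"jaw":0.3},{"tx":0,"ty":0,"tz":-15,"ax":0,"ay":0,"az":0,"jaw":0.3},{"tx":0,"ty":0,"tz":-30,"ax":0,"ay":0,"az":0,"jaw":0.3}]'
python3 -m jog '[{"tx":0,"ty":0,"tz":-50,"ax":0,"ay":0,"az":0,"jaw":0.3},{"tx":0,"ty":0,"tz":-55,"ax":0,"ay":0,"az":0,"jaw":0.3},{"tx":-40,"ty":0,"tz":-40,"ax":0,"ay":0,"az":0,"jaw":0.3},{"tx":-50,"ty":0,"tz":-20,"ax":0,"ay":0,"az":0,"jaw":0.3},{"tx":-30,"ty":0,"tz":0,"ax":0,"ay":0,"az":0,"jaw":0.3}]'
python3 -m jog '[{"tx":0,"ty":0,"tz":0,"ax":0,"ay":0,"az":0,"jaw":0.3},{"tx":0,"ty":0,"tz":0,"ax":0,"ay":0,"az":0,"jaw":0.3}]'
python3 - <<'E'
from h import *
T=pose();print(T.round(3));c=cap("wrist");a=c["color"][...,::-1]
for n in NAMES:
    for h in place_of(n,"wrist")[:1]: print(n,round(h["conf"],2),h["centre"],onplane(c,*h["centre"],4 if n in NAMES[8:] else 18))
s=cap("side");b=cv2.resize(s["color"][150:310,230:400,::-1],None,fx=3,fy=3)
for n in NAMES:
    for h in place_of(n,"side")[:1]: print("side",n,round(h["conf"],2),h["centre"],onplane(s,*h["centre"],4 if n in NAMES[8:] else 18))
cv2.imwrite("pics/end.png",cv2.resize(np.hstack([cv2.resize(a,(640,480)),cv2.resize(b,(510,480))]),(800,334)))
E
```

```text
time_s: 28.12
eef_pos: [615.6, -171.0, 18.6]
ee_rot: [-0.0, 0.742, 0.67, -0.0]
force: [-0.3, 1.0, 0.4]
grip_width: 0.185
grip_force: 26.8
time_s: 28.75
eef_pos: [615.3, -170.9, 64.4]
ee_rot: [-0.001, 0.742, 0.67, -0.0]
force: [0.4, -0.8, 0.8]
grip_width: 0.346
grip_force: 0.0
time_s: 29.38
eef_pos: [603.3, -292.7, 232.3]
ee_rot: [0.002, 0.743, 0.67, 0.0]
force: [0.7, -0.4, -0.4]
grip_width: 0.352
grip_force: 0.0
time_s: 29.62
eef_pos: [603.6, -289.6, 229.4]
ee_rot: [0.0, 0.742, 0.67, 0.0]
force: [0.5, 0.9, 0.7]
grip_width: 0.346
grip_force: 0.0
[[ 1.02000e-01  9.95000e-01  0.00000e+00  6.03551e+02]
 [ 9.95000e-01 -1.02000e-01  0.00000e+00 -2.89556e+02]
 [ 0.00000e+00  0.00000e+00 -1.00000e+00  2.29401e+02]
 [ 0.00000e+00  0.00000e+00  0.00000e+00  1.00000e+00]]
usb_stick 0.68 [325.8, 59.0] [ 618.67743584 -169.76634309   18.        ]
black_disc 0.84 [323.6, 63.1] [ 616.48792707 -172.78191374   18.        ]
side glue_stick 0.71 [268.4, 267.1] [643.52201869 107.28228811  18.        ]
side amber_jar 0.89 [280.4, 235.0] [644.77525132  12.76506858  18.        ]
side clay_pot 0.63 [298.6, 212.0] [621.83790246 -65.96947436  18.        ]
side green_disc 0.54 [263.2, 270.0] [653.15092437 118.72038577  18.        ]
side blue_disc 0.65 [285.8, 237.2] [629.54789803  14.50797055  18.        ]
side pink_disc 0.57 [299.8, 207.3] [623.32720682 -80.41399097  18.        ]
side black_disc 0.66 [313.1, 178.3] [ 617.68616288 -177.15501077   18.        ]
side note_pad 0.61 [334.5, 297.5] [464.17167762 128.85576169   4.        ]
side tape_dispenser 0.72 [258.8, 407.5] [549.66302059 435.67972299   4.        ]
```

View pics/end.png

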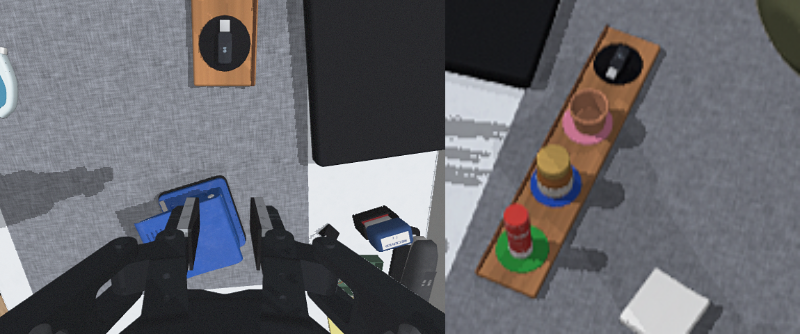

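The wrist half shows the stick flat and centred on black, at (225,42). The side half shows, bottom to top, the glue stick on green (515,240), the jar on blue (555,178), the pot on pink (588,115) and the stick on black (618,63). All are upright or flat as asked, and the note pad and tape dispenser haven't moved.

```bash
python3 -c "
from rig import finish_job
print(finish_job())"
```

```text
the job is handed in; nothing more can be done
None
```

The job is handed in at about 30 s of the 102 s allowed: glue stick on green, jar on blue and pot on pink all upright, memory stick flat on black, each within about 2–3 mm of its disc's centre by my measurements, with the note pad and tape dispenser not shifted as far as the cameras show; the hand-in returned no verdict.

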